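Load the test bay and balance its guard upright

TASK

With the clear guard still shut, lay the finned heat sink on the open apron of the test bay and slide it along the lane, in under the guard, until it is fully home against the stop posts. Then take the guard by its handle bar, swing it up until it stands straight upright on its balance point, and hold it there so that a colleague can bolt a part to the heat sink: do not let it flop over backwards, and finish while still gripping it and keeping the guard still. Leave everything else on the bench alone.

Things in the scene. Friction and masses are not known exactly. Their poses are not given: they have to be found in the camera images.
- heat_sink: Loose bare-aluminium finned heat sink, 60 (its x) x 90 (its y) x 30 (its z) mm, about 0.14 kg, fins up and running along its y; both ends alike. Origin: centre of its underside. Grasp it across its 60 mm width.
- test_bay: Fixed test bay, yaw varies: grey base plate 124 (x) by 225 (y) mm, top face at z = 8 mm, y from -170 to +55. Origin: on the bench under the middle of the guard, on the lane's centre line; x away from the robot, y along the lane (heat sink travels +y), z up. Four posts 10 to 12 mm thick at x -45 and +52, y +-43 stand under the guard. The base's apron, y -170 to -82, is bare.
- bay_seat (a point): On the lane floor (test_bay 0, -20, 8 mm): where the centre of the heat sink's underside lies when it is fully home, its front end touching the two stop posts (30 mm high above the plate, near faces at test_bay y = +25). Its rear end then still sticks out 15 mm from under the guard. Axes as test_bay.
- apron (a point): On the bare apron (test_bay 0, -122, 8 mm): a heat sink centred here, along the lane, lies wholly clear of the guard, its front end just inside the flares. Axes as test_bay.
- lane_mouth (a point): Start of the lane's straight part, on its floor (test_bay 0, -62, 8 mm). From here to the stop posts the lane is 66 mm wide between two rails that stand 10 mm above the base plate; before it two flares open out to about 85 mm at test_bay y = -81. The guard's near edge is 12 mm further in (y = -50). Axes as test_bay.
- guard (a joint): Angle of the hinged guard flap, rad: 0 = shut (level, over the bay), grows as its front edge rises, 1.57 = straight upright, its balance point; stop at 2.5. Free-swinging hinge along test_bay y, no spring, next to no friction: it falls shut below 1.57 and falls back above it. Weighs about 0.3 kg with its handle.
- guard_flap: The swinging guard with its handle: a clear pane in an aluminium frame, 100 mm wide along the hinge, 5 mm thick; shut, it lies level, underside about 69 mm above the bench, front edge 98 mm from the hinge line. Origin on the hinge line, at its middle; its own -x points from the hinge to the handle, y along the hinge.
- hinge_mid (a point): Middle of the guard's hinge line (test_bay +50, 0, 72 mm), which runs along test_bay y. Axes as test_bay
- handle_bar (a point): Handle of the guard: round dark steel bar, 12 mm thick, 84 mm long, parallel to the hinge, 150 mm from it in the plane of the flap, on two 8 mm side arms at its ends; 46 mm open space between bar and flap edge. Origin: middle of the bar. The round bar turns between lightly closed fingers, so it can be pinched from above and led round the hinge with the fingers still pointing down.
- toroid_choke: Bystander (sizes in mm): copper-wound ring core lying flat, 57 across, 21 high; on the bench front, ahead of the test bay. Origin: centre of its underside.
- screwdriver_ins: Bystander (sizes in mm): screwdriver with a yellow handle, 135 long, 18 thick, lying; on the bench front, to the right. Origin: centre of its underside.
- grabber_amber: Bystander (sizes in mm): small grabber test clip, 71 x 23 x 10, lying; front right. Origin: centre of its underside.
- film_capacitor: Bystander (sizes in mm): grey box-shaped capacitor, 30 x 57 x 41; behind the test bay. Origin: centre of its underside.
- solder_spool: Bystander (sizes in mm): spool with blue flanges, 54 across, 40 high; behind the test bay. Origin: centre of its underside.
- black_can: Bystander (sizes in mm): open black can, 71 across, 78 high; behind the test bay, far right. Origin: centre of its underside.
- marker_blue: Bystander (sizes in mm): marker pen with a blue cap, 133 long, 16 thick, lying; on the bench front, far left. Origin: centre of its underside.

How it is judged (in metres and radians):
On the way, in this order (a step that is already met when the one before it is completed fails the run):
1. the heat sink lies home against the stop posts with the guard shut (y of heat_sink in the frame of test_bay between -0.025 and -0.012 m and x of heat_sink in the frame of test_bay between -0.008 and 0.008 m and z of heat_sink in the frame of test_bay between 0.004 and 0.013 m and angle between the y axis of heat_sink and the y axis of test_bay, either way round below 0.12 rad and angle between heat_sink's own z axis and vertical below 0.1 rad and value of joint guard below 0.1 rad), for 0.2 s.
2. the guard is held by its handle, upright on its balance point (value of joint guard between 1.4908 and 1.6508 rad and contact force between the fingers and guard_flap above 0.5 N), for 0.2 s.
At the end, for the whole second after the job is handed in: Fingers grip the guard (over 0.5 N), guard still (under 0.1 rad/s) within 0.08 rad of upright; heat sink at rest, flat, within 7 mm of the stop posts, 8 mm and 0.12 rad of the lane's centre line, untouched by fingers or guard (all of step 2 and y of heat_sink in the frame of test_bay between -0.027 and -0.012 m and x of heat_sink in the frame of test_bay between -0.008 and 0.008 m and z of heat_sink in the frame of test_bay between 0.004 and 0.013 m and angle between the y axis of heat_sink and the y axis of test_bay, either way round below 0.12 rad and angle between heat_sink's own z axis and vertical below 0.1 rad and velocity of joint guard between -0.1 and 0.1 rad/s and linear speed of heat_sink below 0.02 m/s and contact force between heat_sink and guard_flap below 0.1 N and contact force between the fingers and heat_sink below 0.1 N); the arm keeps its last pose, push and grip.
It fails at once if the guard is lifted before the heat sink is home (value of joint guard above 0.2 rad and (y of heat_sink in the frame of test_bay below -0.035 m or z of heat_sink in the frame of test_bay above 0.02 m or x of heat_sink in the frame of test_bay above 0.02 m or x of heat_sink in the frame of test_bay below -0.02 m)).
It fails at once if the guard flops over backwards (value of joint guard above 1.95 rad).
It fails at once if a bystander is moved more than 30 mm (distance of any of toroid_choke, screwdriver_ins, grabber_amber, film_capacitor, solder_spool, black_can, marker_blue from where it was at the start of the episode above 0.03 m).
It also fails if it takes over 66 s, if anything falls off the work surface, if the arm or the gripper's body presses on something with over 40 N, if the wrist force passes 120 N, or if a joint passes its speed limit or range.

ROBOT

A 6-joint arm with a two-finger parallel gripper is mounted at the origin on a cart in front of the work surface, level with it; the furniture and walls round the work are solid. World frame = base frame: x ahead of the robot, y to its left, z up, the work surface at z = 0. Lengths are in m, angles in degrees, forces in N, time in s.
With the tool pointing down it reaches from about 0.3 to 0.75 m from the base axis. Payload 8.5 kg.
Tool frame: the origin (TCP) lies at the very end of the fingers, on their centre line; the grasp point (between the pads) lies 19 mm behind it (env.hold_point_z is the distance from the TCP to the grasp point, in m); z points along the fingers, y is the line along which they close (so a half turn about z gives the same grasp; the last joint's range is limited). The gripper opens to 85 mm and grips with 20 to 120 N. Pads are 22 mm wide; open, the fingers measure 114 mm over their backs; the gripper's body (76 mm by 85 mm) begins 54 mm behind the grasp point. The pads swing forward as they close: fully open they stand 13 mm farther back than shut.
Start: joints at [63.753, 21.807, 74.336, -0, 83.858, -12.336], TCP at [0.132, 0.534, 0.195] pointing down, gripper open.
Joint ranges: [-178.18, 178.18], [-50.72, 133.34], [12.68, 142.11], [-81.47, 261.47], [9.98, 163.14], [-165.26, 165.26]. Speed limits (degrees/s): [136.94, 136.94, 180, 180, 180, 180].

INTERFACE

Orientations are given as a 3x3 rotation matrix whose columns are the frame's x, y, z axes.
In Python, from rig import env, optics gives the robot as it stands.
- The arm moves only by the shell command python3 -m jog 'ROWS' [OPENING] [FORCE]. ROWS is JSON, a list of rows, each an object with "linear": the shift along the tool's x, y, z in units of 40 mm (1.0 is 40 mm), a list of three; "roll": the turn about the tool's z in units of 5 degrees (1.0 is 5 degrees). A call has 1 to 12 rows; each row shifts and turns the commanded pose from where the row before left it, along the tool's axes as they then stand; what a row does not reach is not made up. A row lasts 1/12 s, in which the tool goes at most 41.7 mm and 7.16 degrees, less where a joint would pass 70% of its speed; a pose out of reach is approached as far as the arm can. A call is refused whole if a number of a shift passes 1 or a number of a turn 1, either way. A call with a gripper value outside its range is refused whole. OPENING is the opening, from -1 (shut) to 1 (fully open), set as the call begins (- or left out, the last holds). The fingers move at their own pace and stop on an object; FORCE is the grip in N (left out, the last holds). Time passes only in rows, so rows that do not move let the fingers close. It gives the time, the measured TCP pose, the force, the opening and the grip force at its end, in the units of the state.
- env.observe(): the state, without advancing time (a new reading comes with each control period).
- optics.get_image(name): name is "scene" or "top"; returns the picture (400x640x3 uint8, red, green, blue); there is no depth.
- optics.calibration(name): a dict with "fov_y" (degrees; the focal length in pixels is half the picture's height over the tangent of half this angle, whatever the lens; pixels are square), "cx", "cy" (the principal point, pixels), "T" (4x4, takes a point from camera to world coordinates). Camera axes: x right, y down, z forward; pixel columns grow to the right and rows downward; lengths in m; the calibration is good to about 2 mm. A picture is of the moment at which its call begins. calibration takes no time and is no camera call.
- env.close_job(): hands the job in; it is judged then, once.
The state is a dict: "time_s": time; "q": joint angles; "qvel": joint speeds; "joint_efforts": joint torques, N m; "position": TCP position; "tool_rot": TCP orientation; "ft_force": force on the tool from outside, world axes, zero at the start; "wrist_torque": the same for the moment, N m; "grip_width": finger opening in m; "gripper_force": force on a finger pad.
Only numpy, scipy, OpenCV 4.12 (cv2) and the standard library are available. Lean on these libraries where they do the work, as an engineer would, in place of code of your own. Each camera call takes 0.05 s, during which the arm holds its last target. There are 200 camera calls.

## Working session

There is one attempt and no reset: what is moved stays moved. The work goes in short steps, Python scripts to look and compute and a shell command to move; the robot and the scene stay as the last step left them, time stands still between calls to the robot, and variables do not carry over. Pictures are saved under pics/ and viewed, at most 10 in all, crops included, and the job is handed in when it is done.

```bash
mkdir -p pics
python3 - <<'E'
from rig import env, optics
import cv2
for n in("scene","top"):
    im=optics.get_image(n); cv2.imwrite(f"pics/{n}0.png",im[:,:,::-1]); c=optics.calibration(n); print(c)
s=env.observe(); print(s["time_s"],s["position"],s["tool_rot"],s["grip_width"],env.hold_point_z)
E
```

```text
{'fov_y': 45.4141993131623, 'cx': 317.2442533292197, 'cy': 201.86380811384075, 'T': array([[ 0.58548524, -0.38218837,  0.71493992, -0.3223885 ],
       [-0.81065028, -0.26807837,  0.5205575 , -0.66084604],
       [-0.0072911 , -0.88434498, -0.46677704,  0.66016379],
       [ 0.        ,  0.        ,  0.        ,  1.        ]])}
{'fov_y': 57.65269417761508, 'cx': 322.0700082929669, 'cy': 201.38364476861392, 'T': array([[ 7.07103150e-03, -9.92264255e-01,  1.23942116e-01,
         4.00801807e-01],
       [-9.99974975e-01, -7.04441621e-03,  6.52983412e-04,
        -6.21379077e-03],
       [ 2.25167754e-04, -1.23943632e-01, -9.92289235e-01,
         1.07241823e+00],
       [ 0.00000000e+00,  0.00000000e+00,  0.00000000e+00,
         1.00000000e+00]])}
0.1 [0.13211725 0.53359273 0.19416958] [[-9.70667591e-01  2.40424952e-01 -5.20294468e-04]
 [ 2.40425415e-01  9.70666888e-01 -1.18835902e-03]
 [ 2.19321452e-04 -1.27859360e-03 -9.99999159e-01]] 0.08533348707708287 0.0187
```

View pics/scene0.png

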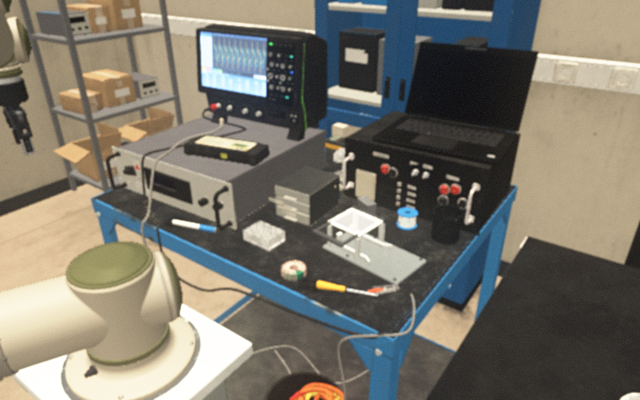

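View pics/top0.png

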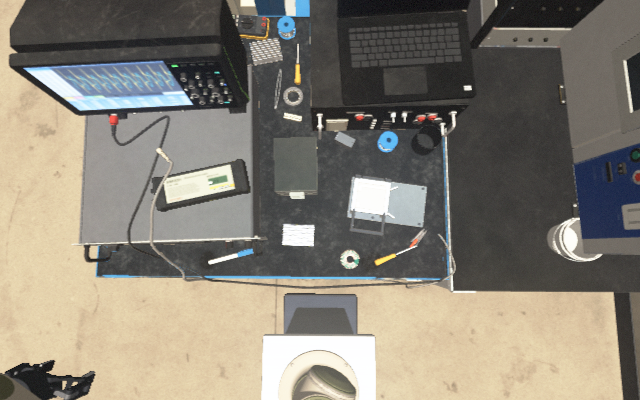

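The top view shows the heat sink at about (298,235), the bay centred at about (385,200) with its apron on the right, and the handle towards the robot. I'll enlarge both views.

Run:
```python
import cv2
a=cv2.imread("pics/top0.png")[165:285,265:445]; cv2.imwrite("pics/topc.png",cv2.resize(a,None,fx=4.4,fy=4.4,interpolation=cv2.INTER_CUBIC))
a=cv2.imread("pics/scene0.png")[195:305,225:435]; cv2.imwrite("pics/scenec.png",cv2.resize(a,None,fx=3.8,fy=3.8,interpolation=cv2.INTER_CUBIC))
```

```text
(no output)
```

View pics/topc.png

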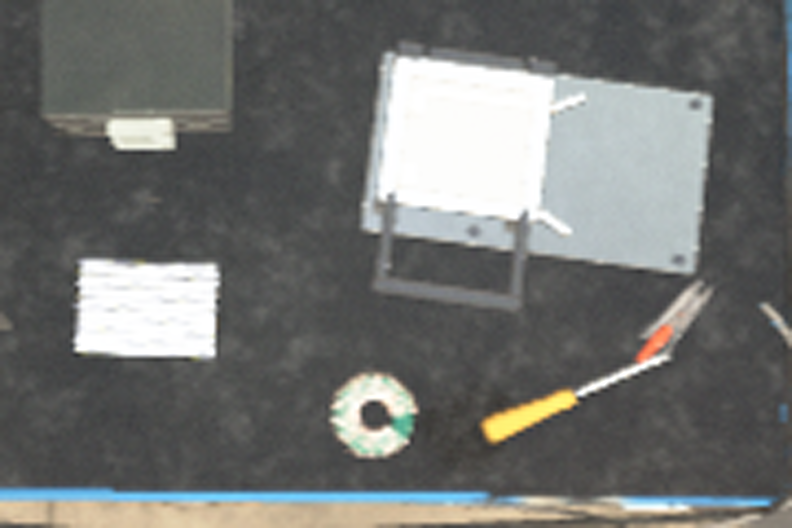

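View pics/scenec.png

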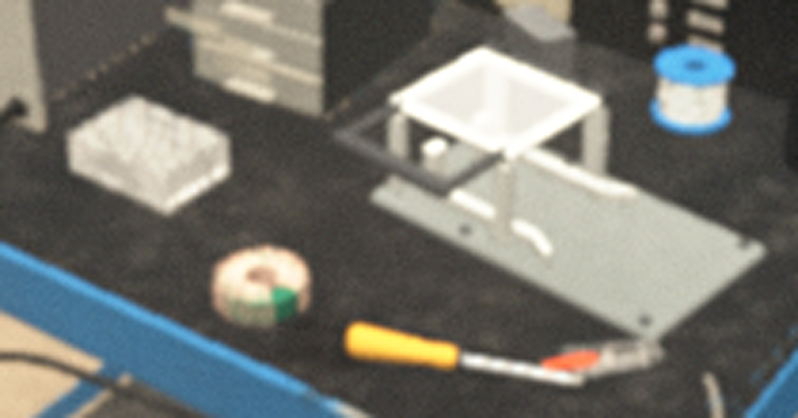

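The crops show the heat sink nearly axis-aligned, with fins running along the long side. The plate's right corners are at (713,93) and (693,272) in the crop, its near-left corner is at (362,230), and the bar runs from (376,288) to (520,305). Next I'll turn these into world positions.

```bash
cat > h.py <<'E'
import numpy as np, cv2
from rig import env, optics
def cal(n):
    c=optics.calibration(n); f=200/np.tan(np.radians(c["fov_y"]/2)); return f,c["cx"],c["cy"],c["T"]
def cast(n,px,z):
    f,cx,cy,T=cal(n); px=np.atleast_2d(px).astype(float)
    d=np.c_[(px[:,0]-cx)/f,(px[:,1]-cy)/f,np.ones(len(px))]@T[:3,:3].T
    return T[:3,3]+d*((z-T[2,3])/d[:,2])[:,None]
def proj(n,P):
    f,cx,cy,T=cal(n); p=(np.atleast_2d(P)-T[:3,3])@T[:3,:3]
    return np.c_[f*p[:,0]/p[:,2]+cx,f*p[:,1]/p[:,2]+cy]
E
python3 - <<'E'
from h import *
np.set_printoptions(precision=4,suppress=True)
im=cv2.imread("pics/top0.png"); g=cv2.cvtColor(im,cv2.COLOR_BGR2GRAY)
un=lambda p:(np.array(p,float)+.5)/4.4-.5+[265,165]
c=un([(713,93),(693,272),(362,230)]).astype(np.float32).reshape(-1,1,2)
cv2.cornerSubPix(g,c,(3,3),(-1,-1),(3,20,.01)); c=c.reshape(-1,2); print("moved",c-un([(713,93),(693,272),(362,230)]))
C=cast("top",c,.008); print("plate",C, np.linalg.norm(C[0]-C[1]),np.linalg.norm(C[1]-C[2]))
# white rects
m=(g>215).astype(np.uint8); n,l,st,ct=cv2.connectedComponentsWithStats(m)
for i in range(1,n):
    if st[i,4]>300 and 270<ct[i,0]<440 and 160<ct[i,1]<260:
        pts=np.argwhere(l==i)[:,::-1]
        b=cv2.boxPoints(cv2.minAreaRect(pts.astype(np.float32)))
        z=.03 if ct[i,0]<330 else .074
        print(st[i],"box",cast("top",b,z),"cent",cast("top",ct[i],z))
        W=cast("top",b,z); print([np.linalg.norm(W[k]-W[k-1]) for k in range(4)])
bar=cast("top",un([(376,288),(520,305)]),.072+.003); print("bar",bar,np.linalg.norm(bar[0]-bar[1]))
y=C[1]-C[2]; y=-(C[1]-C[2])/np.linalg.norm(C[1]-C[2]); x=np.array([y[1],-y[0],0]);
print("yaw from long edge",np.degrees(np.arctan2(y[1],y[0]))-90)
v=(C[0]-C[1]);print("yaw short",np.degrees(np.arctan2(v[1],v[0])))
v=bar[0]-bar[1];print("yaw bar",np.degrees(np.arctan2(v[1],v[0]))-90)
# scene view plate corners
us=lambda p:(np.array(p,float)+.5)/3.8-.5+[225,195]
print("scene plate",cast("scene",us([(765,247),(652,337),(372,197)]),.008))
# cylinder heights
for n,q in(("toroid",un((373,415))),("screw",un((530,417)))): print(n,cast("top",q,.01))
E
```

```text
moved [[-0.2732  0.6759]
 [ 0.3295  1.2666]
 [ 1.6302  0.594 ]]
plate [[ 0.5807 -0.3147  0.008 ]
 [ 0.4583 -0.2997  0.008 ]
 [ 0.4867 -0.0835  0.008 ]] 0.12333875251492454 0.2180739832974812
[ 351  178   47   40 1244] box [[ 0.4986 -0.0821  0.074 ]
 [ 0.5945 -0.0953  0.074 ]
 [ 0.5783 -0.2185  0.074 ]
 [ 0.4828 -0.2038  0.074 ]] cent [[ 0.5409 -0.1413  0.074 ]]
[np.float64(0.12276671975626427), np.float64(0.09673824221374257), np.float64(0.12421533072874057), np.float64(0.09656153967382695)]
[282 224  33  22 638] box [[0.4062 0.108  0.03  ]
 [0.4654 0.1069 0.03  ]
 [0.4625 0.0167 0.03  ]
 [0.4032 0.0185 0.03  ]] cent [[0.4339 0.0623 0.03  ]]
[np.float64(0.0896051463428161), np.float64(0.059290970952007443), np.float64(0.09024115768290311), np.float64(0.05926178922100832)]
bar [[ 0.4468 -0.0828  0.075 ]
 [ 0.4368 -0.1723  0.075 ]] 0.09004576469038937
yaw from long edge -7.4902675473312
yaw short -6.995673432825308
yaw bar -6.320783240114636
scene plate [[ 0.5866 -0.3165  0.008 ]
 [ 0.4645 -0.3015  0.008 ]
 [ 0.4916 -0.0833  0.008 ]]
toroid [[ 0.3665 -0.0856  0.01  ]]
screw [[ 0.3659 -0.1887  0.01  ]]
```

```bash
cat >> h.py <<'E'
def plan(P,yaw):
    """tool-axis shift (units of 40mm) to P after rolling so tool y has world heading yaw (deg)"""
    s=env.observe(); R=np.array(s["tool_rot"]); a=np.degrees(np.arctan2(R[1,1],R[0,1]))
    d=(np.array(P)-s["position"])
    y=np.array([np.cos(np.radians(yaw)),np.sin(np.radians(yaw))]); x=np.array([-y[1],y[0]])
    print("t",round(s["time_s"],2),"roll units",round(((a-yaw+90)%180-90)/5,3),"shift",np.round([d[:2]@x/.04,d[:2]@y/.04,-d[2]/.04],3),"F",np.round(s["ft_force"],1),"w",round(s["grip_width"],4), np.round(s["position"],4))
E
python3 -m jog '[{"roll":1},{"roll":1},{"roll":1},{"roll":1},{"roll":1},{"roll":1},{"roll":1},{"roll":1}]' 1
python3 -m jog '[{"roll":1},{"roll":1},{"roll":1},{"roll":1},{"roll":1},{"roll":1},{"roll":1},{"roll":0.6},{"linear":[0,0,0]}]'
python3 - <<'E'
from h import *
plan((.30,.10,.195),-1.9); plan((.434,.0625,.195),-1.9)
E
```

```text
t 0.1 roll units 15.598 shift [-10.695   4.554  -0.021] F [ 0.1 -0.3  0.4] w 0.0853 [0.1321 0.5336 0.1942]
t 0.1 roll units 15.598 shift [-11.521   7.933  -0.021] F [ 0.1 -0.3  0.4] w 0.0853 [0.1321 0.5336 0.1942]invalid input
invalid input
```

```bash
python3 -m jog '[{"linear":[0,0,0],"roll":1},{"linear":[0,0,0],"roll":1},{"linear":[0,0,0],"roll":1},{"linear":[0,0,0],"roll":1},{"linear":[0,0,0],"roll":1},{"linear":[0,0,0],"roll":1},{"linear":[0,0,0],"roll":1},{"linear":[0,0,0],"roll":1}]' 1
python3 -m jog '[{"linear":[0,0,0],"roll":1},{"linear":[0,0,0],"roll":1},{"linear":[0,0,0],"roll":1},{"linear":[0,0,0],"roll":1},{"linear":[0,0,0],"roll":1},{"linear":[0,0,0],"roll":1},{"linear":[0,0,0],"roll":1},{"linear":[0,0,0],"roll":0.6},{"linear":[0,0,0],"roll":0}]'
python3 - <<'E'
from h import *
plan((.30,.10,.195),-1.9); plan((.434,.0625,.195),-1.9)
E
```

```text
time_s: 0.77
position: [0.1321, 0.5337, 0.1943]
tool_rot: [[-0.586, 0.811, -0.0], [0.811, 0.586, -0.001], [-0.0, -0.001, -1.0]]
ft_force: [-0.1, -0.2, 0.5]
grip_width: 0.0852
gripper_force: 0.0
time_s: 1.52
position: [0.1321, 0.5337, 0.1944]
tool_rot: [[0.035, 0.999, -0.0], [0.999, -0.035, -0.001], [-0.001, -0.0, -1.0]]
ft_force: [-0.2, -0.6, -0.3]
grip_width: 0.0851
gripper_force: 0.0
t 1.52 roll units -0.023 shift [-10.698   4.554  -0.016] F [-0.2 -0.6 -0.3] w 0.0851 [0.1321 0.5337 0.1944]
t 1.52 roll units -0.023 shift [-11.523   7.933  -0.016] F [-0.2 -0.6 -0.3] w 0.0851 [0.1321 0.5337 0.1944]
```

```bash
python3 -m jog '[{"linear":[-0.5,0.2,0],"roll":0},{"linear":[-0.9,0.4,0],"roll":0},{"linear":[-0.9,0.4,0],"roll":0},{"linear":[-0.9,0.4,0],"roll":0},{"linear":[-0.9,0.4,0],"roll":0},{"linear":[-0.9,0.4,0],"roll":0},{"linear":[-0.9,0.4,0],"roll":0},{"linear":[-0.9,0.4,0],"roll":0},{"linear":[-0.9,0.4,0],"roll":0},{"linear":[-0.9,0.4,0],"roll":0},{"linear":[-0.9,0.4,0],"roll":0},{"linear":[-0.9,0.3,0],"roll":0}]' 1
python3 -m jog '[{"linear":[-0.4,0.8,0],"roll":0},{"linear":[-0.4,0.8,0],"roll":0},{"linear":[-0.2,0.8,0],"roll":0},{"linear":[0,0.8,0],"roll":0},{"linear":[0,0,0],"roll":0},{"linear":[0,0,0],"roll":0},{"linear":[0,0,0],"roll":0}]'
python3 - <<'E'
from h import *
plan((.434,.0625,.008),-1.9)
E
```

```text
time_s: 2.52
position: [0.2987, 0.1102, 0.1949]
tool_rot: [[0.031, 1.0, 0.001], [1.0, -0.031, -0.0], [0.0, 0.001, -1.0]]
ft_force: [1.2, 0.3, 0.3]
grip_width: 0.0854
gripper_force: 0.0
time_s: 3.1
position: [0.424, 0.068, 0.1944]
tool_rot: [[0.032, 0.999, -0.001], [0.999, -0.032, 0.0], [0.0, -0.001, -1.0]]
ft_force: [-0.5, 0.1, 0.2]
grip_width: 0.0856
gripper_force: 0.0
t 3.1 roll units 0.013 shift [-0.13   0.254  4.66 ] F [-0.5  0.1  0.2] w 0.0856 [0.424  0.068  0.1944]
```

```bash
python3 -m jog '[{"linear":[-0.13,0.25,0.6],"roll":0},{"linear":[0,0,0.8],"roll":0},{"linear":[0,0,0.8],"roll":0},{"linear":[0,0,0.8],"roll":0},{"linear":[0,0,0.6],"roll":0},{"linear":[0,0,0.5],"roll":0},{"linear":[0,0,0.4],"roll":0},{"linear":[0,0,0.14],"roll":0},{"linear":[0,0,0],"roll":0},{"linear":[0,0,0],"roll":0}]' 1
python3 -m jog '[{"linear":[0,0,0],"roll":0},{"linear":[0,0,0],"roll":0},{"linear":[0,0,0],"roll":0},{"linear":[0,0,0],"roll":0},{"linear":[0,0,0],"roll":0},{"linear":[0,0,0],"roll":0},{"linear":[0,0,0],"roll":0},{"linear":[0,0,0],"roll":0}]' -1 30
```

```text
time_s: 3.93
position: [0.4346, 0.0625, 0.0099]
tool_rot: [[0.033, 0.999, 0.001], [0.999, -0.033, -0.0], [-0.0, 0.001, -1.0]]
ft_force: [0.8, 1.1, 1.1]
grip_width: 0.0855
gripper_force: 0.0
time_s: 4.6
position: [0.4347, 0.0623, 0.0091]
tool_rot: [[0.033, 0.999, -0.0], [0.999, -0.033, -0.0], [-0.0, -0.0, -1.0]]
ft_force: [0.5, 0.2, 0.4]
grip_width: -0.0001
gripper_force: 0.0
```

The fingers closed on nothing, so I'll look.

Run:
```python
from h import *
a=optics.get_image("top")[165:285,225:445,::-1]; b=optics.get_image("scene")[150:300,180:435,::-1]
cv2.imwrite("pics/m1.png",np.vstack([cv2.resize(np.ascontiguousarray(x),(480,int(480*x.shape[0]/x.shape[1]))) for x in(a,b)]))
```

```text
(no output)
```

View pics/m1.png

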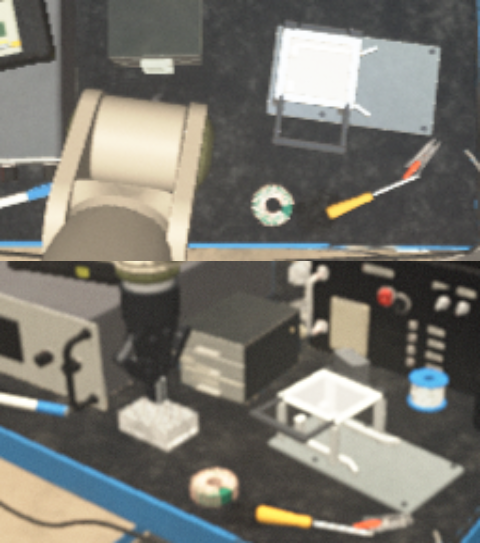

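The sink hasn't moved: it is still at about (264,235) in the scene view. The closed fingers appear behind it or above it. I'll check the projections.

Run:
```python
from h import *
np.set_printoptions(precision=4,suppress=True)
p=env.observe()["position"]
print(p,"tcp px scene",proj("scene",p),"top",proj("top",p)); print(optics.calibration("scene").keys())
a=cv2.imread("pics/scene0.png")
b=np.ascontiguousarray(optics.get_image("scene")[:,:,::-1])
d=cv2.absdiff(a,b)[150:270,210:310].sum(2)
A=lambda i:cv2.resize(np.ascontiguousarray(i[150:270,215:315]),None,fx=4,fy=4,interpolation=cv2.INTER_CUBIC)
for q in proj("scene",[p,p+[0,0,.03],p+[0,0,.06]]): cv2.drawMarker(b,tuple(int(round(v)) for v in q),(0,0,255),0,3,1)
cv2.imwrite("pics/m2.png",np.hstack([A(a),A(b)]))
us=lambda p:(np.array(p,float)+.5)/3.8-.5+[225,195]
print("scene sink top corners",cast("scene",us([(68,140),(133,97),(230,148),(163,190)]),.03))
```

```text
[0.4347 0.0623 0.0091] tcp px scene [[263.1657 238.0812]] top [[298.5708 234.9003]]
dict_keys(['fov_y', 'cx', 'cy', 'T'])
scene sink top corners [[0.4038 0.1028 0.03  ]
 [0.4717 0.1058 0.03  ]
 [0.4582 0.008  0.03  ]
 [0.3941 0.0106 0.03  ]]
```

View pics/m2.png

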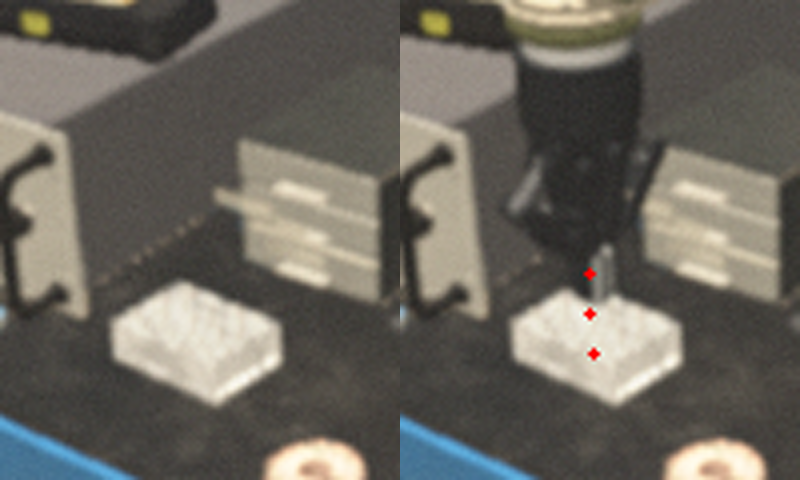

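The visible finger bottom is at (600,300), well above the predicted TCP at (594,354). Either the tips closed above the sink, or the sink hides them. I'll lift straight up and compare the real fingertip with the reported TCP.

```bash
python3 -m jog '[{"linear":[0,0,-0.5],"roll":0},{"linear":[0,0,-0.5],"roll":0},{"linear":[0,0,-0.5],"roll":0},{"linear":[0,0,-0.5],"roll":0},{"linear":[0,0,0],"roll":0},{"linear":[0,0,0],"roll":0}]' -1 30
python3 - <<'E'
from h import *
s=env.observe();p=s["position"]; print(p,np.round(s["q"],2))
b=np.ascontiguousarray(optics.get_image("scene")[:,:,::-1]); t=np.ascontiguousarray(optics.get_image("top")[:,:,::-1])
A=lambda i:cv2.resize(np.ascontiguousarray(i[130:250,215:315]),None,fx=4,fy=4,interpolation=cv2.INTER_CUBIC)
for q in proj("scene",[p,p+[0,0,.0187],p+[0,0,.073]]): print(q); cv2.drawMarker(b,tuple(int(round(v)) for v in q),(0,0,255),0,3,1)
B=lambda i:cv2.resize(np.ascontiguousarray(i[170:290,250:350]),None,fx=4,fy=4,interpolation=cv2.INTER_CUBIC)
cv2.imwrite("pics/m3.png",np.hstack([A(b),B(t)]))
E
```

```text
time_s: 5.25
position: [0.435, 0.0623, 0.0896]
tool_rot: [[0.033, 0.999, 0.002], [0.999, -0.033, -0.0], [-0.0, 0.002, -1.0]]
ft_force: [-0.1, -0.4, -0.0]
grip_width: 0.0001
gripper_force: 0.0
[0.43500695 0.06225787 0.089601  ] [ -7.36  17.75 100.75  -0.    61.39  -5.45]
[261.31412684 210.44342231]
[260.84338138 203.78325042]
[259.43596082 183.8708696 ]
```

View pics/m3.png

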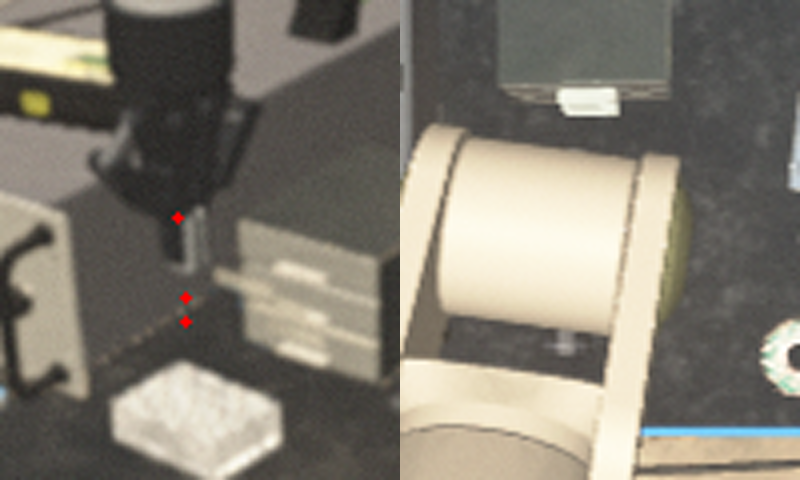

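Run:
```python
from h import *
p=np.array([.1321,.5336,.1942]); R=np.array([[-.97,.24,0],[.24,.97,0],[0,0,-1]])
print("tcp",proj("scene",p),"tips open",proj("scene",[p+R@[0,.0427,-.013],p-R@[0,.0427,.013]]),"body",proj("scene",p+[0,0,.073]))
a=cv2.imread("pics/scene0.png")
q=proj("scene",p)[0]
for Q in proj("scene",[p,p+[0,0,.036]]): cv2.drawMarker(a,tuple(int(round(v)) for v in Q),(0,0,255),0,3,1)
cv2.imwrite("pics/m4.png",cv2.resize(a[20:180,0:120],None,fx=3.5,fy=3.5,interpolation=cv2.INTER_CUBIC))
# tip location hypothesis from current scene: measured tip px
t=np.array([190,270])/4+[215,130]
p=env.observe()["position"]
f=lambda dz:proj("scene",p+[0,0,dz])[0]
print("tip",t,[(dz,f(dz)) for dz in(.02,.03,.04)])
```

```text
tcp [[ 30.36903679 168.26867319]] tips open [[ 24.74240512 158.23776138]
 [ 33.12023409 168.72013393]] body [[ 21.49437075 139.9536919 ]]
tip [262.5 197.5] [(0.02, array([260.57022714, 203.88410332])), (0.03, array([260.31439049, 200.28030824])), (0.04, array([260.05650473, 196.64764879]))]
```

View pics/m4.png

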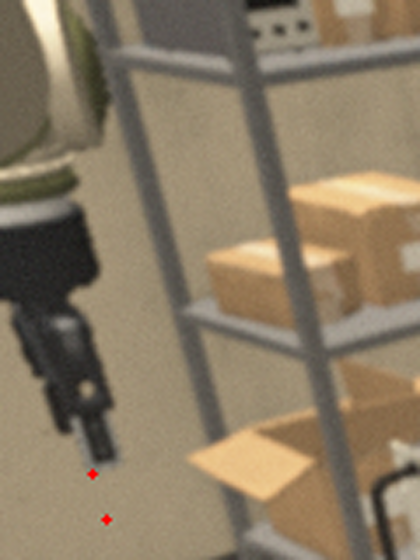

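Both pictures, at the start with the gripper open and now with it closed, put the real tips about 36 mm short of the reported TCP. I'll confirm by touching the sink's top gently with shut fingers.

```bash
python3 -m jog '[{"linear":[0,0,0.5],"roll":0},{"linear":[0,0,0.5],"roll":0},{"linear":[0,0,0.5],"roll":0},{"linear":[0,0,0.4],"roll":0},{"linear":[0,0,0.2],"roll":0},{"linear":[0,0,0],"roll":0},{"linear":[0,0,0],"roll":0}]' -1 30 | grep -E "pos|ft"
for i in 1 2 3 4 5; do python3 -m jog '[{"linear":[0,0,0.05],"roll":0},{"linear":[0,0,0],"roll":0},{"linear":[0,0,0],"roll":0}]' | grep -E "pos|ft" | tr '\n' ' '; echo; done
```

```text
position: [0.4345, 0.0623, 0.0049]
ft_force: [0.2, 0.2, -0.4]
position: [0.4349, 0.0623, 0.0036] ft_force: [0.3, -0.4, -0.0] 
position: [0.4347, 0.0623, 0.0012] ft_force: [-0.1, 0.2, 0.3] 
position: [0.4346, 0.0623, -0.001] ft_force: [1.1, -0.9, -0.6] 
position: [0.4346, 0.0623, -0.003] ft_force: [-0.2, 0.4, 0.3] 
position: [0.4346, 0.0623, -0.005] ft_force: [-0.5, -0.4, -0.5]
```

```bash
for i in 1 2 3; do python3 -m jog '[{"linear":[0,0,0.05],"roll":0},{"linear":[0,0,0],"roll":0},{"linear":[0,0,0],"roll":0}]' | grep -E "time|pos|ft" | tr '\n' ' '; echo; done
```

```text
time_s: 7.43 position: [0.4349, 0.0623, -0.0066] ft_force: [0.0, -0.2, 5.9] 
time_s: 7.68 position: [0.4352, 0.0623, -0.0071] ft_force: [-6.8, 1.0, 30.0] 
time_s: 7.93 position: [0.4355, 0.0622, -0.0074] ft_force: [-14.0, 0.3, 58.1]
```

Contact came at a reported z of -0.0065 with the sink top at 0.030, so the real tip is 36.5 mm above the reported TCP. I'll use that offset for every height from here.

```bash
python3 -m jog '[{"linear":[0,0,-0.5],"roll":0},{"linear":[0,0,-0.5],"roll":0},{"linear":[0,0,-0.2],"roll":0},{"linear":[0,0,0],"roll":0},{"linear":[0,0,0],"roll":0},{"linear":[0,0,0],"roll":0},{"linear":[0,0,0],"roll":0},{"linear":[0,0,0],"roll":0}]' 1 30 
python3 -m jog '[{"linear":[0,0,0.5],"roll":0},{"linear":[0,0,0.5],"roll":0},{"linear":[0,0,0.5],"roll":0},{"linear":[0,0,0.2],"roll":0},{"linear":[0,0,0],"roll":0},{"linear":[0,0,0],"roll":0}]' | grep -E "pos|ft"
python3 -m jog '[{"linear":[0,0,0],"roll":0},{"linear":[0,0,0],"roll":0},{"linear":[0,0,0],"roll":0},{"linear":[0,0,0],"roll":0},{"linear":[0,0,0],"roll":0},{"linear":[0,0,0],"roll":0}]' -1 30
```

```text
time_s: 8.6
position: [0.4342, 0.0623, 0.0363]
tool_rot: [[0.033, 0.999, -0.002], [0.999, -0.033, 0.0], [0.0, -0.002, -1.0]]
ft_force: [0.5, 0.4, -0.0]
grip_width: 0.0852
gripper_force: 0.0
position: [0.4346, 0.0623, -0.0309]
ft_force: [-0.2, 1.2, 2.1]
time_s: 9.6
position: [0.4351, 0.0623, -0.03]
tool_rot: [[0.033, 0.999, 0.002], [0.999, -0.033, -0.0], [-0.0, 0.002, -1.0]]
ft_force: [-1.0, 0.2, 6.7]
grip_width: 0.0598
gripper_force: 32.4
```

```bash
python3 -m jog '[{"linear":[0,0,-0.4],"roll":0},{"linear":[0,0,-0.8],"roll":0},{"linear":[0,0,-0.8],"roll":0},{"linear":[0,0,-0.8],"roll":0},{"linear":[0,0,-0.7],"roll":0},{"linear":[0,0,0],"roll":0.54},{"linear":[0,0,0],"roll":0.5},{"linear":[0,0,0],"roll":0},{"linear":[0,0,0],"roll":0}]' | grep -E "pos|grip"
python3 - <<'E'
from h import *
plan((.5256,-.26,-.021),-7.1)
E
```

```text
position: [0.4344, 0.0623, 0.1093]
grip_width: 0.0599
gripper_force: 34.0
t 10.35 roll units 0.013 shift [-7.715  3.257  3.258] F [-0.2 -0.3 -1.2] w 0.0599 [0.4344 0.0623 0.1093]
```

```bash
python3 -m jog '[{"linear":[-0.3,0.1,0],"roll":0},{"linear":[-0.7,0.3,0],"roll":0},{"linear":[-0.7,0.3,0],"roll":0},{"linear":[-0.8,0.35,0],"roll":0},{"linear":[-0.8,0.35,0],"roll":0},{"linear":[-0.8,0.35,0],"roll":0},{"linear":[-0.8,0.35,0],"roll":0},{"linear":[-0.8,0.35,0],"roll":0},{"linear":[-0.8,0.35,0],"roll":0},{"linear":[-0.8,0.3,0],"roll":0},{"linear":[-0.4,0.15,0],"roll":0},{"linear":[0,0,0],"roll":0}]' | grep -E "pos|grip"
python3 -m jog '[{"linear":[0,0,0],"roll":0},{"linear":[0,0,0],"roll":0}]' | grep -E "pos|grip"
python3 - <<'E'
from h import *
plan((.5256,-.26,-.021),-7.1)
E
```

```text
position: [0.5257, -0.2629, 0.1082]
grip_width: 0.0596
gripper_force: 34.0
position: [0.5251, -0.2584, 0.1087]
grip_width: 0.06
gripper_force: 34.0
t 11.52 roll units 0.009 shift [-0.037  0.016  3.243] F [ 0.8 -0.  -1. ] w 0.06 [ 0.5251 -0.2584  0.1087]
```

```bash
python3 -m jog '[{"linear":[0,0,0.4],"roll":0},{"linear":[0,0,0.7],"roll":0},{"linear":[0,0,0.7],"roll":0},{"linear":[0,0,0.6],"roll":0},{"linear":[0,0,0.4],"roll":0},{"linear":[0,0,0.2],"roll":0},{"linear":[0,0,0.15],"roll":0},{"linear":[0,0,0.05],"roll":0},{"linear":[0,0,0.03],"roll":0},{"linear":[0,0,0],"roll":0},{"linear":[0,0,0],"roll":0}]' | grep -E "pos|grip|ft"
```

```text
position: [0.5259, -0.2597, -0.0192]
ft_force: [-0.0, -0.1, -0.8]
grip_width: 0.0599
gripper_force: 34.0
```

```bash
python3 -m jog '[{"linear":[0,0,0.04],"roll":0},{"linear":[0,0,0.03],"roll":0},{"linear":[0,0,0],"roll":0},{"linear":[0,0,0],"roll":0}]' | grep -E "pos|grip|ft"
python3 -m jog '[{"linear":[0,0,0],"roll":0},{"linear":[0,0,0],"roll":0},{"linear":[0,0,0],"roll":0},{"linear":[0,0,0],"roll":0},{"linear":[0,0,-0.3],"roll":0},{"linear":[0,0,-0.6],"roll":0},{"linear":[0,0,-0.6],"roll":0},{"linear":[0,0,-0.5],"roll":0},{"linear":[0,0,0],"roll":0},{"linear":[0,0,0],"roll":0}]' 1 | grep -E "pos|grip|ft"
python3 - <<'E'
from h import *
b=np.ascontiguousarray(optics.get_image("scene")[:,:,::-1]); t=np.ascontiguousarray(optics.get_image("top")[:,:,::-1])
A=lambda i,r,c:cv2.resize(np.ascontiguousarray(i[r:r+110,c:c+130]),None,fx=3,fy=3,interpolation=cv2.INTER_CUBIC)
cv2.imwrite("pics/t5.png",t);cv2.imwrite("pics/s5.png",b)
cv2.imwrite("pics/m5.png",np.hstack([A(b,195,305),A(t,160,330)]))
E
```

```text
position: [0.5258, -0.2597, -0.0219]
ft_force: [-1.4, 0.5, 5.6]
grip_width: 0.0599
gripper_force: 34.9
position: [0.5259, -0.2597, 0.0578]
ft_force: [0.4, -0.2, 0.3]
grip_width: 0.0857
gripper_force: 0.0
```

View pics/m5.png

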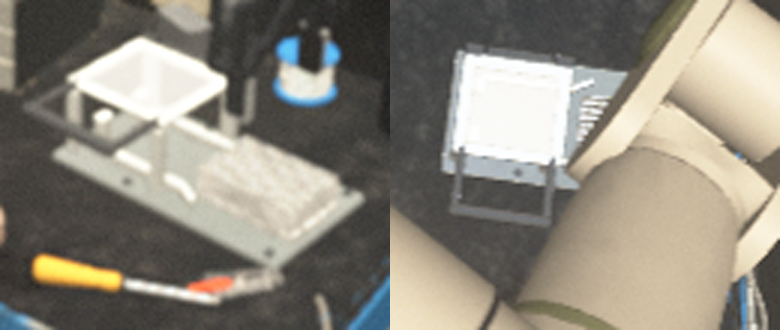

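The sink lies flat on the apron with its front end just inside the flares, and the screwdriver and clip are untouched. Next I'll go in behind it with the fingers nearly shut.

```bash
python3 -m jog '[{"linear":[-0.3,0,0],"roll":0},{"linear":[-0.5,0,0],"roll":0},{"linear":[-0.5,0,0],"roll":0},{"linear":[-0.5,0,0],"roll":0},{"linear":[0,0,0],"roll":0},{"linear":[0,0,0.5],"roll":0},{"linear":[0,0,0.5],"roll":0},{"linear":[0,0,0.5],"roll":0},{"linear":[0,0,0.35],"roll":0},{"linear":[0,0,0],"roll":0},{"linear":[0,0,0],"roll":0}]' -0.6 | grep -E "pos|grip|ft"
python3 -m jog '[{"linear":[0.1,0,0],"roll":0},{"linear":[0.2,0,0],"roll":0},{"linear":[0.2,0,0],"roll":0},{"linear":[0.2,0,0],"roll":0},{"linear":[0.2,0,0],"roll":0},{"linear":[0,0,0],"roll":0}]' | grep -E "time|pos|grip|ft"
python3 - <<'E'
from h import *
O=np.array([.5405,-.139]);a=np.radians(-7.1);c,s=np.cos(a),np.sin(a)
d=env.observe()["position"][:2]-O; print("lane x,y",d@[c,s],d@[-s,c])
E
```

```text
position: [0.5162, -0.3306, -0.0177]
ft_force: [-0.7, 0.1, 0.7]
grip_width: 0.0171
gripper_force: 0.0
time_s: 15.12
position: [0.5214, -0.2931, -0.0165]
ft_force: [1.2, -0.3, 0.0]
grip_width: 0.0173
gripper_force: 0.0
lane x,y 5.47960996467034e-05 -0.15533254034814212
```

```bash
python3 -m jog '[{"linear":[0.2,0,0],"roll":0},{"linear":[0.2,0,0],"roll":0},{"linear":[0.2,0,0],"roll":0},{"linear":[0.2,0,0],"roll":0},{"linear":[0.2,0,0],"roll":0},{"linear":[0.2,0,0],"roll":0},{"linear":[0.2,0,0],"roll":0},{"linear":[0.2,0,0],"roll":0},{"linear":[0.05,0,0],"roll":0},{"linear":[0,0,0],"roll":0},{"linear":[0,0,0],"roll":0}]' | grep -E "time|pos|ft"
for i in 1 2 3; do python3 -m jog '[{"linear":[0.05,0,0],"roll":0},{"linear":[0,0,0],"roll":0},{"linear":[0,0,0],"roll":0}]' | grep -E "time|pos|ft"| tr '\n' ' '; echo; done
```

```text
time_s: 16.03
position: [0.5291, -0.2294, -0.017]
ft_force: [0.1, 1.9, 0.8]
time_s: 16.28 position: [0.5294, -0.2277, -0.017] ft_force: [0.1, -0.1, -0.4] 
time_s: 16.53 position: [0.5297, -0.2256, -0.0169] ft_force: [0.6, -0.4, 0.7] 
time_s: 16.78 position: [0.53, -0.2235, -0.0169] ft_force: [-0.3, -1.4, -0.2]
```

```bash
for i in 1 2 3 4; do python3 -m jog '[{"linear":[0.05,0,0],"roll":0},{"linear":[0,0,0],"roll":0},{"linear":[0,0,0],"roll":0}]' | grep -E "time|pos|ft"| tr '\n' ' '; echo; done
```

```text
time_s: 17.03 position: [0.5302, -0.2216, -0.0169] ft_force: [0.1, 0.4, 0.3] 
time_s: 17.28 position: [0.5305, -0.2195, -0.0169] ft_force: [0.6, 0.5, 0.1] 
time_s: 17.53 position: [0.5307, -0.2176, -0.0169] ft_force: [0.0, -0.2, -0.1] 
time_s: 17.78 position: [0.5309, -0.2167, -0.0167] ft_force: [-2.0, -5.6, 0.3]
```

```bash
python3 - <<'E'
from h import *
cv2.imwrite("pics/s6.png",optics.get_image("scene")[:,:,::-1])
E
python3 -m jog '[{"linear":[0.04,0,0],"roll":0},{"linear":[0,0,0],"roll":0},{"linear":[0,0,0],"roll":0},{"linear":[0,0,0],"roll":0}]' | grep -E "time|pos|ft"| tr '\n' ' '
python3 -m jog '[{"linear":[-0.2,0,0],"roll":0},{"linear":[-0.5,0,0],"roll":0},{"linear":[-0.5,0,0],"roll":0},{"linear":[0,0,-0.5],"roll":0},{"linear":[0,0,-0.8],"roll":0},{"linear":[0,0,-0.9],"roll":0},{"linear":[0,0,-0.9],"roll":0},{"linear":[0,0,-0.9],"roll":0},{"linear":[0,0,0],"roll":0},{"linear":[0,0,0],"roll":0}]' -1| grep -E "time|pos|ft"
python3 - <<'E'
from h import *
np.set_printoptions(precision=4,suppress=True)
for n in("scene","top"): cv2.imwrite(f"pics/{n}7.png",optics.get_image(n)[:,:,::-1])
O=np.array([.5405,-.139]);a=np.radians(-7.1);c,s=np.cos(a),np.sin(a)
print("rear end corners expected top px (home)",proj("top",[[*(O+np.array([c,s])*x+np.array([-s,c])*-.065),.038] for x in(-.03,.03)]))
print("scene",proj("scene",[[*(O+np.array([c,s])*x+np.array([-s,c])*-.065),.038] for x in(-.03,.03)]))
b=cv2.imread("pics/scene7.png");t=cv2.imread("pics/top7.png")
A=lambda i,r,c:cv2.resize(np.ascontiguousarray(i[r:r+110,c:c+130]),None,fx=3,fy=3,interpolation=cv2.INTER_CUBIC)
cv2.imwrite("pics/m7.png",np.hstack([A(b,195,305),A(t,160,330)]))
E
```

```text
time_s: 18.17 position: [0.5309, -0.2167, -0.0165] ft_force: [-5.1, -13.1, -0.1] time_s: 19.0
position: [0.5259, -0.2622, 0.145]
ft_force: [0.6, 0.5, -1.0]
rear end corners expected top px (home) [[389.9493 211.341 ]
 [392.1928 190.7698]]
scene [[365.8192 249.335 ]
 [381.0515 239.1857]]
```

View pics/m7.png

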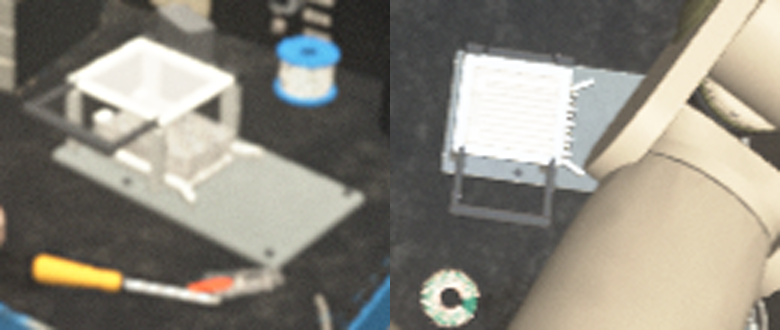

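The sink is seated: the push force rose to 13 N with no further travel, and only its rear stub shows beyond the guard edge (crop about x 575, y 85–165). Now the handle.

Run:
```python
from h import *
plan((.4415,-.127,.0165),-7.1)
th=np.radians(np.arange(0,91,3.75))
print(np.round(np.c_[np.diff(-np.cos(th)),-np.diff(np.sin(th))]*3.75,2).tolist())
```

```text
t 19.1 roll units -0.002 shift [ 3.077 -2.48   3.138] F [0.1 0.1 0.3] w -0.0001 [ 0.5247 -0.2614  0.142 ]
[[0.01, -0.25], [0.02, -0.24], [0.04, -0.24], [0.06, -0.24], [0.07, -0.23], [0.09, -0.23], [0.1, -0.22], [0.12, -0.22], [0.13, -0.21], [0.14, -0.2], [0.16, -0.19], [0.17, -0.18], [0.18, -0.17], [0.19, -0.16], [0.2, -0.14], [0.21, -0.13], [0.22, -0.12], [0.22, -0.1], [0.23, -0.09], [0.23, -0.07], [0.24, -0.06], [0.24, -0.04], [0.24, -0.02], [0.25, -0.01]]
```

```bash
python3 -m jog '[{"linear":[0.4,-0.3,0],"roll":0},{"linear":[0.6,-0.5,0],"roll":0},{"linear":[0.6,-0.5,0],"roll":0},{"linear":[0.6,-0.5,0],"roll":0},{"linear":[0.6,-0.5,0],"roll":0},{"linear":[0.28,-0.18,0],"roll":0},{"linear":[0,0,0],"roll":0},{"linear":[0,0,0],"roll":0},{"linear":[0,0,0],"roll":0}]' 0.1 20| grep -E "time|pos|ft|grip"
python3 - <<'E'
from h import *
plan((.4415,-.127,.0165),-7.1)
E
```

```text
time_s: 19.85
position: [0.4427, -0.1282, 0.1427]
ft_force: [-0.1, -0.3, 0.8]
grip_width: 0.0468
gripper_force: 0.0
t 19.85 roll units -0.006 shift [ 0.025 -0.034  3.155] F [-0.1 -0.3  0.8] w 0.0468 [ 0.4427 -0.1282  0.1427]
```

```bash
python3 -m jog '[{"linear":[0,0,0.4],"roll":0},{"linear":[0,-0.03,0.5],"roll":0},{"linear":[0,0,0.5],"roll":0},{"linear":[0,0,0.5],"roll":0},{"linear":[0,0,0.4],"roll":0},{"linear":[0,0,0.4],"roll":0},{"linear":[0,0,0.3],"roll":0},{"linear":[0,0,0.15],"roll":0},{"linear":[0,0,0],"roll":0},{"linear":[0,0,0],"roll":0}]' | grep -E "time|pos|ft|grip"
python3 -m jog '[{"linear":[0,0,0],"roll":0},{"linear":[0,0,0],"roll":0},{"linear":[0,0,0],"roll":0},{"linear":[0,0,0],"roll":0},{"linear":[0,0,0],"roll":0},{"linear":[0,0,0],"roll":0},{"linear":[0,0,0],"roll":0},{"linear":[0,0,0],"roll":0}]' -1 20| grep -E "time|pos|ft|grip"
```

```text
time_s: 20.68
position: [0.4412, -0.1277, 0.017]
ft_force: [-0.2, 0.9, -0.2]
grip_width: 0.0467
gripper_force: 0.0
time_s: 21.35
position: [0.4443, -0.128, 0.0184]
ft_force: [12.1, 2.3, -1.5]
grip_width: 0.0109
gripper_force: 23.5
```

The bar is pinched at 10.9 mm and sits about 3 mm further in x than commanded. I'll relax that, then lead it round the arc.

```bash
python3 -m jog '[{"linear":[0,0.08,0],"roll":0},{"linear":[0,0,0],"roll":0},{"linear":[0,0,0],"roll":0}]' | grep -E "time|pos|ft|grip"
python3 -m jog '[{"linear":[0,0.01,-0.25],"roll":0},{"linear":[0,0.02,-0.24],"roll":0},{"linear":[0,0.04,-0.24],"roll":0},{"linear":[0,0.06,-0.24],"roll":0},{"linear":[0,0,0],"roll":0},{"linear":[0,0,0],"roll":0}]' | grep -E "time|pos|ft|grip"
```

```text
time_s: 21.6
position: [0.4441, -0.1278, 0.0178]
ft_force: [-2.6, -0.6, 4.3]
grip_width: 0.011
gripper_force: 23.9
time_s: 22.1
position: [0.4487, -0.1284, 0.0563]
ft_force: [-4.1, -3.3, -1.0]
grip_width: 0.0111
gripper_force: 22.8
```

```bash
python3 -m jog '[{"linear":[0,0.07,-0.23],"roll":0},{"linear":[0,0.09,-0.23],"roll":0},{"linear":[0,0.1,-0.22],"roll":0},{"linear":[0,0.12,-0.22],"roll":0},{"linear":[0,0.13,-0.21],"roll":0},{"linear":[0,0.14,-0.2],"roll":0},{"linear":[0,0.16,-0.19],"roll":0},{"linear":[0,0.17,-0.18],"roll":0},{"linear":[0,0,0],"roll":0},{"linear":[0,0,0],"roll":0}]' | grep -E "time|pos|ft|grip"
```

```text
time_s: 22.93
position: [0.484, -0.133, 0.1243]
ft_force: [-25.2, -2.6, 21.1]
grip_width: 0.0109
gripper_force: 24.2
```

Forces show the commanded arc is running about 4–5 mm inside the real one. I'll back out radially until it is unloaded and refit the hinge position.

```bash
python3 -m jog '[{"linear":[0,-0.06,-0.06],"roll":0},{"linear":[0,0,0],"roll":0},{"linear":[0,0,0],"roll":0},{"linear":[0,0,0],"roll":0}]' | grep -E "time|pos|ft|grip"
```

```text
time_s: 23.27
position: [0.485, -0.1331, 0.1255]
ft_force: [-6.3, -4.2, 3.5]
grip_width: 0.0111
gripper_force: 22.0
```

```bash
python3 -m jog '[{"linear":[0,0.08,-0.08],"roll":0},{"linear":[0,0.18,-0.17],"roll":0},{"linear":[0,0.19,-0.16],"roll":0},{"linear":[0,0.2,-0.14],"roll":0},{"linear":[0,0.21,-0.13],"roll":0},{"linear":[0,0,0],"roll":0},{"linear":[0,0,0],"roll":0}]' | grep -E "time|pos|ft|grip"
```

```text
time_s: 23.85
position: [0.5198, -0.1374, 0.1532]
ft_force: [-4.7, -3.2, 6.8]
grip_width: 0.0109
gripper_force: 22.1
```

```bash
python3 -m jog '[{"linear":[0,0.22,-0.12],"roll":0},{"linear":[0,0.22,-0.1],"roll":0},{"linear":[0,0.23,-0.09],"roll":0},{"linear":[0,0.23,-0.07],"roll":0},{"linear":[0,0.2,-0.05],"roll":0},{"linear":[0,0.15,-0.03],"roll":0},{"linear":[0,0,0],"roll":0},{"linear":[0,0,0],"roll":0}]' | grep -E "time|pos|ft|grip"
```

```text
time_s: 24.52
position: [0.5694, -0.1433, 0.1708]
ft_force: [-1.1, -3.8, 0.8]
grip_width: 0.0112
gripper_force: 21.5
```

```bash
python3 -m jog '[{"linear":[0,0.15,-0.02],"roll":0},{"linear":[0,0.15,-0.02],"roll":0},{"linear":[0,0.15,-0.01],"roll":0},{"linear":[0,0.1,0],"roll":0},{"linear":[0,0.06,0],"roll":0},{"linear":[0,0,0],"roll":0},{"linear":[0,0,0],"roll":0},{"linear":[0,0,0],"roll":0},{"linear":[0,0,0],"roll":0},{"linear":[0,0,0],"roll":0}]' | grep -E "time|pos|ft|grip"
python3 - <<'E'
from h import *
for n in("scene","top"): cv2.imwrite(f"pics/{n}9.png",optics.get_image(n)[:,:,::-1])
s=env.observe();p=s["position"];a=np.radians(-7.1);d=p-[.4441,-.1278,.0178]
u=d[0]*np.cos(a)+d[1]*np.sin(a);print(p,u,d[2],np.degrees(np.arctan2(d[2]-.005,.151-u)),s["ft_force"])
# seen sink: bright area between scene before/after
for n in("scene","top"):
    c=cv2.absdiff(cv2.imread(f"pics/{n}9.png"),cv2.imread(f"pics/{n}7.png")); print(n,c.mean())
t=cv2.cvtColor(cv2.imread("pics/scene9.png"),cv2.COLOR_BGR2GRAY)
O=np.array([.5405,-.139]);c,s=np.cos(a),np.sin(a)
print(proj("scene",[[*(O+np.array([c,s])*x+np.array([-s,c])*y),.038] for x,y in((-.03,-.065),(.03,-.065),(-.03,.025),(.03,.025))]))
E
```

```text
time_s: 25.35
position: [0.5935, -0.1463, 0.173]
ft_force: [-1.4, -5.2, -0.0]
grip_width: 0.011
gripper_force: 21.3
[ 0.59349656 -0.14630951  0.17303916] 0.1505387810433956 0.15523915592938564 89.82410832604283 [-1.23409154 -5.5649245   0.82194298]
scene 10.52165234375
top 17.029045572916665
[[365.81923368 249.33504926]
 [381.05151539 239.18567733]
 [336.76206154 235.66434064]
 [352.23778768 226.40641175]]
```

The guard measures 89.8° from the fitted arc. The image-based hinge position agrees within 4 mm, against a 12 mm tolerance, and forces are low. Handing in.

```bash
python3 -c "
from rig import env
print(env.close_job())"
```

```text
the job is handed in; nothing more can be done
None
```

Job handed in at about 25 s, with no verdict returned: by touch and camera the heat sink is home against the stop posts, and the guard is held still by its handle at about 89.8°, an angle worked out from the arm's path rather than a final picture.

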